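# Lay a dismantled clarinet out on its shadow boards

## Task

The small clarinet on the bench has been taken apart: put each of its four parts (bell, barrel, mouthpiece, upper joint) on the wooden board that bears its dark felt silhouette, centred on the silhouette and the same side down as now; the two long parts lie along their silhouettes, either end first. Set each part down softly, never let it fall, and do not knock over the little oil bottle.

Things in the scene. Friction and masses are not known exactly. Their poses are not given: they have to be found in the camera images.
- bell: Clarinet bell of black wood with silver rings, standing on its wide flared mouth. 87 mm tall, 67 mm across at the bottom, narrowing to a straight neck 32 to 35 mm across between 52 and 87 mm height (grip there). Origin at the centre of its underside, z up. 0.07 to 0.12 kg.
- barrel: Clarinet barrel, a short black wooden tube standing on end with a silver ring at each end. 42 mm tall, 31 mm across. Origin at the centre of its underside, z up. 0.04 to 0.07 kg.
- mouthpiece: Clarinet mouthpiece, black, lying flat: 75 mm long along its x, 24 to 26 mm wide along its y, 26 mm high, with two silver ligature bands, a cork tenon at the -x end and a slanting beak at the +x end. Origin at the middle of its length, on its underside; z up. Grip the middle across y. 0.04 to 0.07 kg.
- upper_joint: Upper joint of a small clarinet: black wooden tube lying flat, 140 mm long along its x, a cork tenon at each end, 25 mm thick, silver keys on top, resting on two silver bridges 32 mm wide, 42 mm either side of the middle. The middle 50 mm is bare: grip there across y. Wood 27 mm high, keys 30 mm. Origin at mid-length on its underside; z up. 0.10 to 0.19 kg.
- board_bell: Round light-wood board, 110 mm across, 12 mm thick, fixed, with the bell's silhouette at its centre: a dark felt disc 68 mm across. Origin at the centre of its underside; its flat top is 12 mm above that.
- board_barrel: Round light-wood board, 84 mm across, 12 mm thick, fixed, with the barrel's silhouette at its centre: a dark felt disc 33 mm across. Origin at the centre of its underside; its flat top is 12 mm above that.
- board_mouthpiece: Oblong light-wood board, 110 x 64 mm (x, y), 12 mm thick, fixed, with the mouthpiece's silhouette in dark felt at its centre, 75 mm long along x, 26 mm wide. Origin at the centre of its underside; its flat top is 12 mm above that.
- board_joint: Long light-wood board, 170 x 64 mm (x, y), 12 mm thick, fixed, with the upper joint's silhouette in dark felt at its centre, 140 mm long along x, 27 mm wide. Origin at the centre of its underside; its flat top is 12 mm above that.
- oil_bottle: Bystander: small amber glass key-oil bottle with a black cap, 60 mm tall, 30 mm across, standing loose among the parts. Origin at the centre of its underside, z up.
Not all that is in view belongs to the job. What is shaped like the barrel but blue is not meant. What is shaped like the upper_joint but blue is not meant.

How it is judged:
By the outcome, as a careful person would: the job done as asked, in the order asked, and still so for the second after the job is handed in, with the robot touching nothing.
It also fails if it takes over 122 s, if anything falls off the work surface, if the arm or the gripper's body presses on something with over 40 N, if the wrist force passes 120 N, or if a joint passes its speed limit or range.

## Robot

A 6-joint arm with a two-finger parallel gripper is mounted at the origin on the work surface. World frame = base frame: x ahead of the robot, y to its left, z up, the work surface at z = 0. Lengths are in m, angles in rad, forces in N, time in s.
With the tool pointing down it reaches from about 0.35 to 0.8 m from the base axis. Payload 7.3 kg.
Tool frame: the origin (TCP) lies on the centre line of the jaws, within the pads' length; the fingertips stand 19 mm ahead of it and the grasp point (between the pads) is the TCP; z points along the fingers, y is the line along which they close (so a half turn about z gives the same grasp; the last joint's range is limited). The gripper opens to 85 mm and grips with 20 to 120 N. Pads are 22 mm wide; open, the fingers measure 114 mm over their backs; the gripper's body (76 mm by 85 mm) begins 54 mm behind the grasp point. The pads swing forward as they close: fully open they stand 13 mm farther back than shut.
Start: joints at [-1.362, 0.342, 1.524, -0, 1.275, -0.146], TCP at [0.182, -0.492, 0.25] pointing down, gripper open.
Joint ranges: [-2.53, 2.53], [-0.77, 2.02], [0.04, 2.7], [-1, 4.14], [0.28, 2.66], [-3.11, 3.11]. Speed limits (rad/s): [2.57, 2.57, 3.14, 3.14, 3.14, 3.14].

## Interface

Orientations are given as a rotation vector (axis times angle).
In Python, from station import ctrl gives the robot as it stands.
- The arm moves only by the tool carry_out, never from a script. Its argument "targets" is a list of rows, each a list of 6 numbers: the shift along the tool's x, y, z in cm, then the turn, a rotation vector about the tool's x, y, z in degrees. A call has 1 to 5 rows; each row is the pose to reach, as a shift and turn from the pose commanded when the call began, along the tool's axes at that moment; what a row does not reach only later rows make up. A row lasts 1/10 s, in which the tool goes at most 50 mm and 8.59 degrees, less where a joint would pass 70% of its speed; a pose out of reach is approached as far as the arm can. A call with a gripper value outside its range is refused whole. "claw" is the finger opening in cm, from 0 to 8.54, set as the call begins (left out, the last holds). The fingers move at their own pace and stop on an object; the grip force is fixed at half the most. Time passes only in rows, so rows that repeat a pose let the fingers close. It gives the time, the measured TCP pose, the force, the opening and the grip force at its end, in the units of the state.
- ctrl.get_obs(): the state, without advancing time (a new reading comes with each control period).
- ctrl.snapshot(name): name is "side" or "top"; returns (picture, depth): 400x640x3 uint8, red, green, blue; 400x640 float32, m along the optical axis (not along the pixel's ray), 0 where there is no reading.
- ctrl.get_calibration(name): a dict with "vfov" (degrees; the focal length in pixels is half the picture's height over the tangent of half this angle, whatever the lens; pixels are square), "cx", "cy" (the principal point, pixels), "D" ([k1, k2, p1, p2, k3] as OpenCV has them; the pictures are not rectified), "R" (3x3) and "t" (3): a world point X has camera coordinates R X + t. Camera axes: x right, y down, z forward; pixel columns grow to the right and rows downward; lengths in m; the calibration is good to about 2 mm. A picture is of the moment at which its call begins. get_calibration takes no time and is no camera call.
- ctrl.finish_job(): hands the job in; it is judged then, once.
The state is a dict: "time_s": time; "joints": joint angles; "joint_velocities": joint speeds; "joint_efforts": joint torques, N m; "ee_pos": TCP position; "ee_rot": TCP orientation; "ft_force": force on the tool from outside, world axes, zero at the start; "torque": the same for the moment, N m; "opening": opening from 0.0 (shut) to 1.0 (fully open); "grip_force": force on a finger pad.
Only numpy, scipy, OpenCV 4.12 (cv2) and the standard library are available. Lean on these libraries where they do the work, as an engineer would, in place of code of your own. Each camera call takes 0.05 s, during which the arm holds its last target. There are 200 camera calls.

## Working session

There is one attempt and no reset: what is moved stays moved. The work goes in short steps, Python scripts to look and compute and a tool call to move; the robot and the scene stay as the last step left them, time stands still between calls to the robot, and variables do not carry over. Pictures are saved under pics/ and viewed, at most 14 in all, crops included, and the job is handed in when it is done.

Besides the shell and the picture viewer there is one more tool, called after "Emit:" as name(argument=value, ...) on one line, values as JSON. carry_out: Moves the arm, as the interface text tells. Its arguments: {"type":"object","properties":{"targets":{"type":"array","items":{"type":"array","items":{"type":"number"}}},"claw":{"type":"number"}},"required":["targets"]}

```bash
mkdir -p pics; ls; cat > h.py <<'E'
import numpy as np, cv2
from station import ctrl
def cal(n):
    c=ctrl.get_calibration(n); f=200/np.tan(np.radians(c['vfov'])/2)
    return np.array([[f,0,c['cx']],[0,f,c['cy']],[0,0,1]]),np.array(c['D'],float),np.array(c['R']),np.array(c['t'])
def onplane(n,uv,z):
    K,D,R,t=cal(n); p=cv2.undistortPoints(np.array(uv,float).reshape(-1,1,2),K,D)[:,0]
    d=np.c_[p,np.ones(len(p))]@R; o=-R.T@t
    return o+d*((z-o[2])/d[:,2])[:,None]
def cloud(n,depth):
    K,D,R,t=cal(n); v,u=np.mgrid[:400,:640]
    p=cv2.undistortPoints(np.c_[u.ravel(),v.ravel()].astype(float).reshape(-1,1,2),K,D)[:,0]
    X=(np.c_[p,np.ones(len(p))]*depth.reshape(-1,1)-t)@R
    return X.reshape(400,640,3)
def proj(n,X):
    K,D,R,t=cal(n); return cv2.projectPoints(np.array(X,float).reshape(-1,3),cv2.Rodrigues(R)[0],t,K,D)[0][:,0]
E
python3 - <<'E'
from h import *
for n in('top','side'):
    p,d=ctrl.snapshot(n); cv2.imwrite(f'pics/{n}0.png',p[:,:,::-1]); np.savez(f'{n}0.npz',p=p,d=d)
    K,D,R,t=cal(n); print(n,K[0,0],D,-R.T@t,R[2])
print(ctrl.get_obs())
E
```

```text
pics
top 397.7446342815639 [0.03297869 0.         0.         0.         0.        ] [0.32614463 0.00747767 0.90823349] [ 0.17199912 -0.03098287 -0.98460975]
side 424.94205185241697 [-0.03325937  0.          0.          0.          0.        ] [0.14992486 0.91101844 0.59316257] [ 0.29473125 -0.82010955 -0.49046287]
{'time_s': 0.1, 'joints': array([-1.36201028e+00,  3.42657849e-01,  1.52491161e+00,  9.22913305e-06,
        1.27538817e+00, -1.45979340e-01]), 'joint_velocities': array([ 1.33888529e-03,  6.60830750e-06, -2.13877883e-03,  1.77729473e-03,
        2.89853564e-04, -1.51544767e-03]), 'joint_efforts': array([ 1.64175050e-03, -4.34446156e+01, -2.46490949e+01, -1.24540688e-04,
        4.65730278e-03,  8.20456449e-06]), 'ee_pos': array([ 0.18233531, -0.49197555,  0.24969639]), 'ee_rot': array([-3.09095518e+00, -5.54101468e-01,  5.34383675e-05]), 'ft_force': array([ 0.39178344,  0.55284985, -0.44519859]), 'torque': array([ 0.03237038, -0.01758676,  0.0148278 ]), 'grip_force': 0.0, 'opening': 0.9978204632581402}
```

View pics/top0.png

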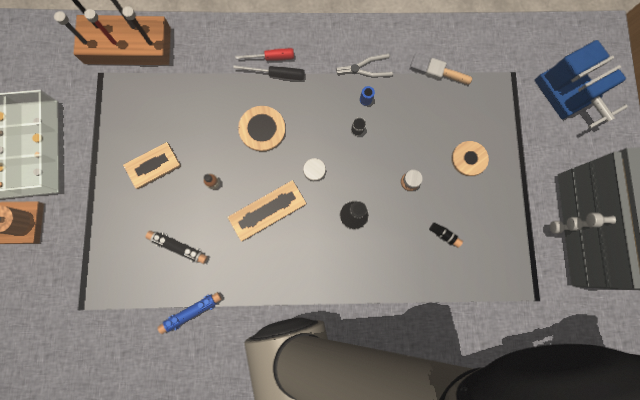

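View pics/side0.png

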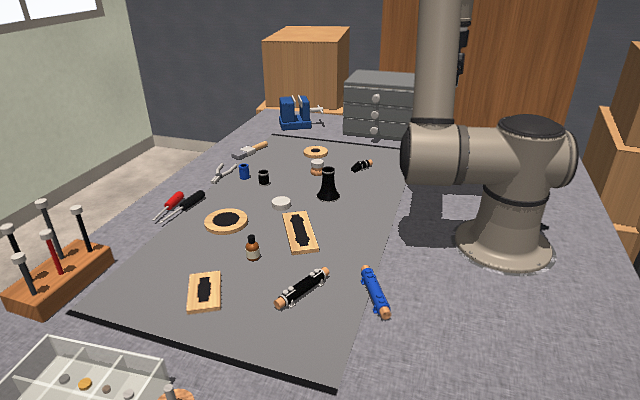

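Top view: bell (354,214), black barrel (359,127), mouthpiece (446,234), black/silver upper joint (177,246). Boards are bell (262,128), barrel (471,158), mouthpiece (152,165) and joint (266,210). The oil bottle is at (210,181).

Candidates: barrel is (359,127) black or (367,95) blue, joint is (177,246) black or (190,312) blue. The black ones fit, since blue is excluded. The side view agrees.

```bash
cat > meas.py <<'E'
from h import *
import sys
def comp(mask,seed,r=45):
    n,l,s,c=cv2.connectedComponentsWithStats(mask.astype(np.uint8))
    ys,xs=np.nonzero(mask); i=np.argmin((xs-seed[0])**2+(ys-seed[1])**2); return l==l[ys[i],xs[i]]
def rect(P):
    (c,s,a)=cv2.minAreaRect((P[:,:2]*1000).astype(np.float32))
    if s[0]<s[1]: s=s[::-1]; a+=90
    return np.round(c,1),np.round(s,1),round((a+90)%180-90,1)
E
python3 - <<'E'
from meas import *
z=np.load('top0.npz');p=z['p'];d=z['d'];X=cloud('top',d)
g=p.max(2).astype(int); hsv=cv2.cvtColor(p,cv2.COLOR_RGB2HSV)
print('table z',X[280,300],X[100,200])
wood=(hsv[...,1]>60)&(hsv[...,2]>130)&(hsv[...,0]<30)
for n,s in dict(bell=(262,128),barrel=(471,158),mouth=(152,165),joint=(266,210)).items():
    m=comp(wood,(s[0],s[1]-12) if n!='barrel' else (471,147)); ct=max(cv2.findContours(m.astype(np.uint8),0,1)[0],key=cv2.contourArea)
    Q=onplane('top',ct[:,0],.012); print('board',n,rect(Q),end=' ')
    f=np.zeros(m.shape,np.uint8);cv2.drawContours(f,[ct],-1,1,-1)
    k=comp((f>0)&(g<85),s); ys,xs=np.nonzero(k); Q=onplane('top',np.c_[xs,ys],.012)
    print('felt',rect(Q),Q.mean(0).round(4),'z',np.median(X[k][:,2]).round(4))
for n,s in dict(bell=(354,214),barrel=(359,127),mouth=(446,234),joint=(177,246),bottle=(210,181),jar=(412,180),disc=(314,169)).items():
    m=comp(X[...,2]>.006,s); 
    P=X[m]; zt=np.percentile(P[:,2],97); T=P[P[:,2]>zt-.006]
    print(n,m.sum(),'ztop',zt.round(4),'all',rect(P),'top',rect(T),T.mean(0).round(4))
E
python3 -c "
import cv2
a=cv2.imread('pics/top0.png')
b=[cv2.resize(a[y-35:y+35,x-45:x+45],(360,280),interpolation=2) for x,y in((359,115),(446,234),(177,246),(354,210))]
import numpy as np
cv2.imwrite('pics/crop.png',np.vstack([np.hstack(b[:2]),np.hstack(b[2:])]))"
```

```text
table z [ 0.31249388  0.02953679 -0.00033733] [7.40498737e-01 2.65539408e-01 2.81565657e-04]
board bell (array([666. , 118.4]), array([108.5, 107.7]), -0.1) felt (array([674.6, 116.5]), array([62.7, 48.3]), 77.9) [0.6741 0.1168 0.012 ] z 0.0127
board barrel (array([ 588.7, -373.1]), array([83.5, 82.4]), -4.1) felt (array([ 589.6, -373.1]), array([26.8, 26.4]), -0.6) [ 0.5897 -0.373   0.012 ] z 0.0128
board mouth (array([578.4, 366.7]), array([111.6,  65.2]), -60.2) felt (array([588.9, 332. ]), array([0., 0.]), 0.0) [0.5889 0.332  0.012 ] z 0.0122
board joint (array([470.3, 103.5]), array([170.,  65.]), -60.1) Traceback (most recent call last):
  File "<stdin>", line 10, in <module>
  File "meas.py", line 5, in comp
    ys,xs=np.nonzero(mask); i=np.argmin((xs-seed[0])**2+(ys-seed[1])**2); return l==l[ys[i],xs[i]]
                              ~~~~~~~~~^^^^^^^^^^^^^^^^^^^^^^^^^^^^^^^^^
    return _wrapfunc(a, 'argmin', axis=axis, out=out, **kwds)
    return bound(*args, **kwds)
ValueError: attempt to get argmin of an empty sequence
```

View pics/crop.png

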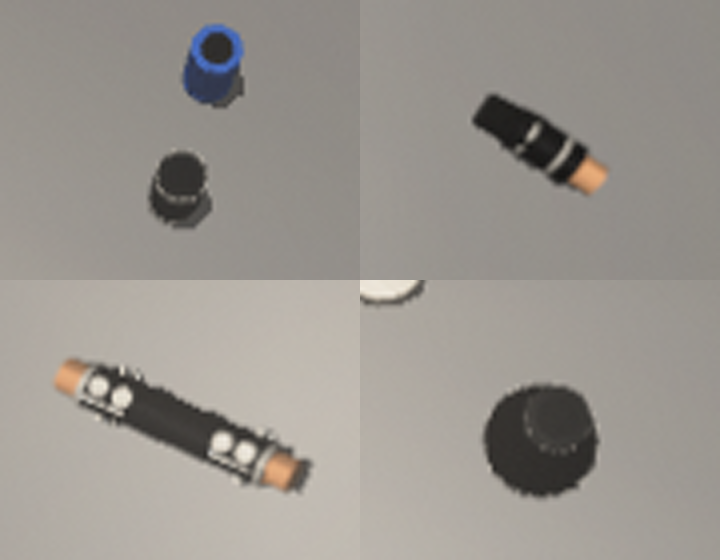

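The crop confirms the black barrel (lower left of the blue one), the mouthpiece with its beak to the upper left, the black joint and the bell. Next I'll refine the felts and measure the parts.

```bash
python3 - <<'E'
from meas import *
z=np.load('top0.npz');p=z['p'];d=z['d'];X=cloud('top',d)
hsv=cv2.cvtColor(p,cv2.COLOR_RGB2HSV)
wood=(hsv[...,1]>60)&(hsv[...,2]>130)&(hsv[...,0]<30)
for n,s in dict(bell=(262,128),barrel=(471,158),mouth=(152,165),joint=(266,210)).items():
    m=comp(wood,(s[0],s[1]-12) if n!='barrel' else (471,147)); cs,h=cv2.findContours(m.astype(np.uint8),cv2.RETR_CCOMP,1)
    o=max(cs,key=cv2.contourArea)
    inner=max([c for c,hh in zip(cs,h[0]) if hh[3]>=0],key=cv2.contourArea)
    for nm,c in(('board',o),('felt',inner)):
        Q=onplane('top',c[:,0],.012); print(n,nm,rect(Q),end=' ')
        ks=np.zeros(m.shape,np.uint8);cv2.drawContours(ks,[c],-1,1,-1);ys,xs=np.nonzero(ks);print(onplane('top',np.c_[xs,ys],.012).mean(0).round(4))
for n,s in dict(bell=(354,214),barrel=(359,127),mouth=(446,234),joint=(177,246),bottle=(210,181),jar=(412,180),disc=(314,169)).items():
    m=comp(X[...,2]>.006,s); 
    P=X[m]; zt=np.percentile(P[:,2],97); T=P[P[:,2]>zt-.006]
    print(n,m.sum(),'ztop',zt.round(4),'all',rect(P),'top',rect(T),T.mean(0).round(4))
E
```

```text
bell board (array([666. , 118.4]), array([108.5, 107.7]), -0.1) [0.6662 0.1179 0.012 ]
bell felt (array([667.1, 117.3]), array([69. , 67.6]), 43.8) [0.6674 0.1175 0.012 ]
barrel board (array([ 588.7, -373.1]), array([83.5, 82.4]), -4.1) [ 0.589  -0.3728  0.012 ]
barrel felt (array([ 590.2, -373.7]), array([33.7, 32.8]), -46.7) [ 0.5902 -0.3733  0.012 ]
mouth board (array([578.4, 366.7]), array([111.6,  65.2]), -60.2) [0.5778 0.3674 0.012 ]
mouth felt (array([578.5, 367.2]), array([77.7, 30. ]), -61.5) [0.5785 0.3677 0.012 ]
joint board (array([470.3, 103.5]), array([170.,  65.]), -60.1) [0.4697 0.1041 0.012 ]
joint felt (array([470.8, 103.6]), array([142. ,  34.7]), -59.8) [0.4702 0.1044 0.012 ]
bell 591 ztop 0.0893 all (array([410.8, -44.7]), array([192.5,  61.5]), -46.2) top (array([404.5, -43.4]), array([183.8,  34.2]), -43.5) [ 0.4563 -0.0931  0.1021]
barrel 197 ztop 0.0454 all (array([504.9, -46.7]), array([372.3,  30.8]), -21.6) top (array([504.9, -46.7]), array([372.4,  29. ]), -21.3) [ 0.6615 -0.1081  0.0491]
mouth 364 ztop 0.0273 all (array([ 386.2, -158.7]), array([347.4,  65.3]), -80.8) top (array([ 379.8, -158.1]), array([344.5,  49.3]), -80.2) [ 0.4053 -0.2971  0.039 ]
joint 725 ztop 0.0309 all (array([356.8, 190.6]), array([368.9,  43.1]), 73.8) top (array([358.3, 186.3]), array([361.8,  33.2]), 74.6) [0.3885 0.2993 0.0306]
bottle 190 ztop 0.0612 all (array([534.1, 225.1]), array([29.9, 24.2]), -53.6) top (array([536.9, 227.4]), array([13.8, 13.6]), 44.9) [0.5364 0.2269 0.0594]
jar 337 ztop 0.0449 all (array([ 430.6, -123.9]), array([333.2,  40.8]), -44.5) top (array([ 432.7, -121.6]), array([333.8,  38. ]), -46.0) [ 0.5322 -0.224   0.0533]
disc 401 ztop 0.0211 all (array([460.3,  11.7]), array([263.5,  50.7]), -9.1) top (array([460.3,  11.7]), array([263.5,  50.7]), -9.1) [ 0.5642 -0.0047  0.0206]
```

```bash
python3 - <<'E'
from meas import *
z=np.load('top0.npz');p=z['p'];d=z['d'];X=cloud('top',d)
ok=(d>0.3)&(X[...,2]<.1); g=p.max(2).astype(int)
for n,s,h in (('bell',(354,214),.087),('barrel',(359,127),.042),('mouth',(446,234),.026),('joint',(177,246),.030),('bottle',(210,181),.06),('jar',(412,180),.045),('disc',(314,169),.021)):
    m=comp(ok&(X[...,2]>.008),s); P=X[m]; T=X[m&(abs(X[...,2]-h)<.004)]
    print(n,m.sum(),len(T),'all',rect(P),'top',rect(T),np.median(T,0).round(4),T.mean(0).round(4))
    c=P[:,:2].mean(0); print('   pca',np.degrees(np.arctan2(*np.linalg.svd(P[:,:2]-c,full_matrices=False)[2][0][::-1])).round(1))
# side cross-check of standing parts
z=np.load('side0.npz');X=cloud('side',z['d']);ok=(z['d']>.3)
for n,s,h in (('bell',(328,180),.087),('barrel',(264,177),.042),('mouth',(361,166),.026),('joint',(303,288),.030),('bottle',(252,248),.06)):
    m=comp(ok&(X[...,2]>.008)&(X[...,2]<.1),s);P=X[m];T=X[m&(abs(X[...,2]-h)<.004)]
    print('side',n,m.sum(),P[:,2].max().round(3),'all',rect(P),'top',rect(T) if len(T) else '',len(T))
E
```

```text
bell 550 216 all (array([456.2, -93.5]), array([62.2, 54.3]), 51.7) top (array([458.7, -94.5]), array([34.4, 33.6]), 40.9) [ 0.4581 -0.095   0.0873] [ 0.4586 -0.0949  0.0872]
   pca 54.3
barrel 192 133 all (array([ 663.9, -109.1]), array([30., 29.]), -67.1) top (array([ 664.5, -108.7]), array([29.6, 28.6]), 39.0) [ 0.6637 -0.1089  0.0425] [ 0.664  -0.1089  0.0424]
   pca 165.8
mouth 358 162 all (array([ 408.3, -299.6]), array([75.6, 24.7]), 52.8) top (array([ 404.7, -307.7]), array([57.6, 22.1]), 56.2) [ 0.4067 -0.3009  0.0243] [ 0.4069 -0.3021  0.0246]
   pca -129.5
joint 719 231 all (array([388.6, 300.5]), array([141. ,  29.6]), 65.1) top (array([390.9, 304.2]), array([117.8,  16.5]), 65.8) [0.3884 0.3001 0.0281] [0.3887 0.3006 0.0284]
   pca -115.1
bottle 189 43 all (array([534.1, 225.1]), array([29.9, 24.2]), -53.6) top (array([536.9, 227.4]), array([13.8, 13.6]), 44.9) [0.5364 0.2274 0.0596] [0.5365 0.227  0.0595]
   pca 136.1
jar 329 180 all (array([ 533.5, -225.8]), array([39.7, 38.6]), -3.6) top (array([ 534.3, -226.8]), array([37.3, 36.4]), -1.7) [ 0.5344 -0.226   0.0426] [ 
[... 216 characters left out ...]
 pca 170.8
side bell 647 0.09 all (array([ 496.9, -155.4]), array([205.4,  59.2]), -56.3) top (array([457.7, -95.3]), array([36.7, 31.8]), -26.1) 72
side barrel 137 0.045 all (array([ 662.1, -110.3]), array([31.8, 28.2]), 68.5) top (array([ 663.3, -109.9]), array([29.1, 26.7]), -65.5) 45
side mouth 140 0.03 all (array([ 405.8, -302. ]), array([75.2, 24.6]), 53.8) top (array([ 399.8, -308.4]), array([55. , 21.4]), 44.6) 45
side joint 786 0.032 all (array([385.9, 300. ]), array([141.9,  26.1]), 63.3) top (array([390.3, 302.2]), array([118.8,  17.8]), 64.6) 235
side bottle 263 0.062 all (array([532.8, 229.5]), array([30.6, 23.2]), 44.6) top (array([535.7, 226.9]), array([16. , 14.4]), -38.6) 29
```

Emit:
carry_out(targets=[[4, -2.8, 0, 0, 0, 6], [8, -5.6, 0, 0, 0, 12], [12, -8.3, 0, 0, 0, 18], [16, -11, 0, 0, 0, 20.3], [19.8, -13.8, 0, 0, 0, 20.3]], claw=8.5)

```text
time_s: 0.6
ee_pos: [0.3208, -0.2923, 0.2501]
ee_rot: [-3.141, 0.002, 0.0]
ft_force: [0.9, -1.0, 0.5]
opening: 0.995
grip_force: 0.0
```

```bash
cat > go.py <<'E'
# usage: go.py x y z yaw (mm,deg) -> shift (cm, tool axes now), turn about tool z (deg)
from h import *
import sys
from scipy.spatial.transform import Rotation as Ro
o=ctrl.get_obs(); R=Ro.from_rotvec(o['ee_rot']); M=R.as_matrix()
print('t',round(o['time_s'],2),'pos',(o['ee_pos']*1000).round(1),'yaw',np.degrees(np.arctan2(M[1,0],M[0,0])).round(2),'down',M[:,2].round(4),'F',o['ft_force'].round(1),'open',round(o['opening']*85.4,1),'grip',round(o['grip_force'],1),'q',o['joints'].round(2))
a=list(map(float,sys.argv[1:]))
for i in range(0,len(a),4):
    d=np.array(a[i:i+3])/1000-o['ee_pos']; yw=np.radians(a[i+3])
    T=np.array([[np.cos(yw),np.sin(yw),0],[np.sin(yw),-np.cos(yw),0],[0,0,-1]])
    print('shift cm',(M.T@d*100).round(2),'turn',np.degrees(Ro.from_matrix(M.T@T).as_rotvec()).round(2),'dist mm',(np.linalg.norm(d)*1000).round())
E
python3 go.py 458.5 -95 160 0
```

```text
t 0.6 pos [ 320.8 -292.3  250.1] yaw -0.06 down [-0.e+00  3.e-04 -1.e+00] F [ 0.9 -1.   0.5] open 85.0 grip 0.0 q [-0.92  0.18  1.75  0.    1.21  0.66]
shift cm [ 13.75 -19.75   9.02] turn [-0.01  0.   -0.06] dist mm 257.0
```

Emit:
carry_out(targets=[[2.6, -3.7, 1.5, 0, 0, 0], [5.2, -7.5, 3, 0, 0, 0], [7.8, -11.3, 5, 0, 0, 0], [10.4, -15, 7, 0, 0, 0], [13, -18.8, 9, 0, 0, 0]])

```text
time_s: 1.1
ee_pos: [0.4506, -0.1045, 0.1596]
ee_rot: [3.141, 0.001, 0.0]
ft_force: [0.3, -0.9, -0.1]
opening: 0.995
grip_force: 0.0
```

Emit:
carry_out(targets=[[0.7, -1, 0, 0, 0, 0], [0.7, -1, 0, 0, 0, 0], [0.7, -1, 0, 0, 0, 0]])

```text
time_s: 1.4
ee_pos: [0.4568, -0.0968, 0.1607]
ee_rot: [3.141, 0.001, 0.0]
ft_force: [-0.2, 0.8, 0.2]
opening: 0.993
grip_force: 0.0
```

```bash
python3 go.py 458.5 -95 75 0
```

```text
t 1.4 pos [456.8 -96.8 160.7] yaw 0.05 down [ 1.e-04 -6.e-04 -1.e+00] F [-0.2  0.8  0.2] open 84.8 grip 0.0 q [-0.37  0.34  1.81 -0.    1.    1.2 ]
shift cm [ 0.17 -0.19  8.57] turn [ 0.04 -0.01  0.05] dist mm 86.0
```

Emit:
carry_out(targets=[[0.2, -0.2, 2, 0, 0, 0], [0.2, -0.2, 4.5, 0, 0, 0], [0.2, -0.2, 6.8, 0, 0, 0], [0.2, -0.2, 8.2, 0, 0, 0], [0.2, -0.2, 8.6, 0, 0, 0]])

```text
time_s: 1.9
ee_pos: [0.4579, -0.0956, 0.0737]
ee_rot: [-3.141, 0.003, 0.002]
ft_force: [0.2, 0.6, -0.6]
opening: 0.999
grip_force: 0.0
```

Emit:
carry_out(targets=[[0, 0, 0, 0, 0, 0], [0, 0, 0, 0, 0, 0], [0, 0, 0, 0, 0, 0], [0, 0, 0, 0, 0, 0], [0, 0, 0, 0, 0, 0]], claw=0)

```text
time_s: 2.4
ee_pos: [0.4595, -0.0946, 0.0752]
ee_rot: [3.14, 0.001, 0.003]
ft_force: [-0.4, -1.5, 6.4]
opening: 0.373
grip_force: 59.0
```

Emit:
carry_out(targets=[[0, 0, 0, 0, 0, 0], [0, 0, 0, 0, 0, 0], [0, 0, 0, 0, 0, 0]])

```text
time_s: 2.7
ee_pos: [0.4596, -0.0946, 0.0753]
ee_rot: [3.14, 0.001, 0.003]
ft_force: [-0.8, -1.8, 6.6]
opening: 0.37
grip_force: 59.0
```

```bash
python3 go.py 667 117.7 180 0
```

```text
t 2.7 pos [459.6 -94.6  75.3] yaw 0.05 down [ 0.0018 -0.0012 -1.    ] F [-0.8 -1.8  6.6] open 31.6 grip 59.0 q [-0.37  0.47  1.9  -0.    0.77  1.2 ]
shift cm [ 20.78 -21.2  -10.46] turn [ 0.07 -0.1   0.05] dist mm 315.0
```

Emit:
carry_out(targets=[[0, 0, -0.5, 0, 0, 0], [0, 0, -2, 0, 0, 0], [0, 0, -4, 0, 0, 0], [1, -1, -6.5, 0, 0, 0], [2.5, -2.5, -8, 0, 0, 0]])

```text
time_s: 3.2
ee_pos: [0.4841, -0.0693, 0.1561]
ee_rot: [3.141, -0.001, 0.002]
ft_force: [-0.0, -0.5, -0.6]
opening: 0.373
grip_force: 59.4
```

Emit:
carry_out(targets=[[2.5, -2.5, 0, 0, 0, 0], [5, -5, 0, 0, 0, 0], [7.5, -7.5, 0, 0, 0, 0], [10, -10, 0, 0, 0, 0], [12.5, -12.5, 0, 0, 0, 0]])

```text
time_s: 3.7
ee_pos: [0.6094, 0.0573, 0.1543]
ee_rot: [-3.141, -0.001, 0.001]
ft_force: [-0.4, -0.0, -0.9]
opening: 0.375
grip_force: 59.4
```

Emit:
carry_out(targets=[[2, -2.2, 0, 0, 0, 0], [4, -4.4, 0, 0, 0, 0], [5.4, -5.8, 0, 0, 0, 0], [5.8, -6.2, 0, 0, 0, 0], [5.8, -6.2, 0, 0, 0, 0]])

```text
time_s: 4.2
ee_pos: [0.6665, 0.1184, 0.1537]
ee_rot: [3.141, 0.002, -0.002]
ft_force: [-0.5, 0.2, -0.9]
opening: 0.373
grip_force: 59.5
```

```bash
python3 go.py 667.8 117.7 88 0
python3 - <<'E'
from meas import *
p,d=ctrl.snapshot('side'); cv2.imwrite('pics/s1.png',cv2.resize(p[80:330,100:420,::-1],(768,600)))
E
```

```text
t 4.2 pos [666.5 118.4 153.7] yaw 0.09 down [-1.3e-03 -2.0e-04 -1.0e+00] F [-0.5  0.2 -0.9] open 31.8 grip 59.5 q [ 0.06  0.7   1.18 -0.    1.26  1.63]
shift cm [0.14 0.07 6.57] turn [0.01 0.07 0.09] dist mm 66.0
```

View pics/s1.png

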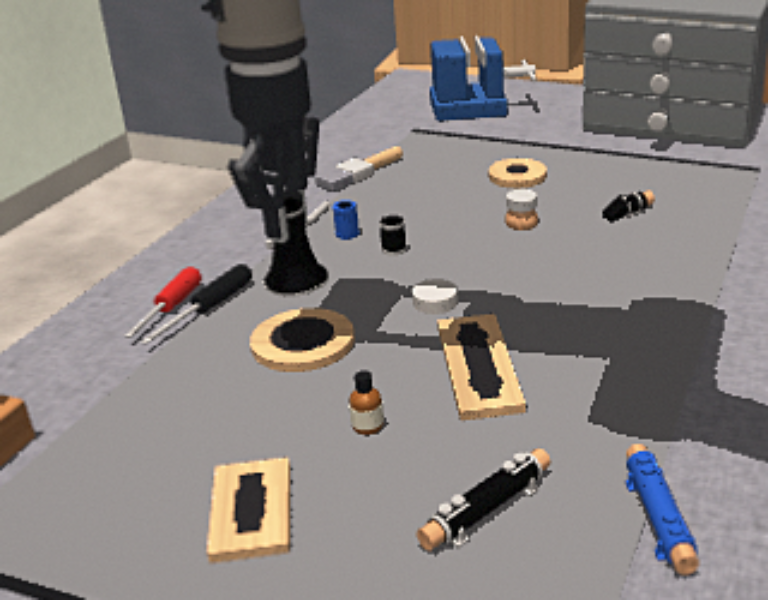

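The bell hangs upright above its board, around (296,240) in the crop. Lowering it now.

Emit:
carry_out(targets=[[0.1, 0.05, 1.5, 0, 0, 0], [0.1, 0.05, 3.5, 0, 0, 0], [0.1, 0.05, 5.2, 0, 0, 0], [0.1, 0.05, 6.2, 0, 0, 0], [0.1, 0.05, 6.4, 0, 0, 0]])

```text
time_s: 4.75
ee_pos: [0.6666, 0.1166, 0.0884]
ee_rot: [3.141, -0.0, -0.005]
ft_force: [0.0, -0.3, -2.0]
opening: 0.368
grip_force: 59.5
```

Emit:
carry_out(targets=[[0, 0, 0.05, 0, 0, 0], [0, 0, 0.05, 0, 0, 0], [0, 0, 0.1, 0, 0, 0], [0, 0, 0.1, 0, 0, 0]])

```text
time_s: 5.15
ee_pos: [0.6681, 0.1175, 0.09]
ee_rot: [3.142, 0.001, 0.002]
ft_force: [0.5, -0.4, -0.7]
opening: 0.373
grip_force: 59.5
```

```bash
python3 go.py 667.8 117.7 87.3 0
```

```text
t 5.15 pos [668.1 117.5  90. ] yaw 0.04 down [ 0.0011 -0.     -1.    ] F [ 0.5 -0.4 -0.7] open 31.9 grip 59.5 q [ 0.06  0.76  1.25 -0.    1.13  1.63]
shift cm [-0.03 -0.02  0.27] turn [ 0.   -0.06  0.04] dist mm 3.0
```

Not touching yet, so I'll step down in small increments.

Emit:
carry_out(targets=[[0, 0, 0.05, 0, 0, 0], [0, 0, 0.1, 0, 0, 0], [0, 0, 0.15, 0, 0, 0], [0, 0, 0.15, 0, 0, 0]])

```text
time_s: 5.55
ee_pos: [0.6678, 0.1174, 0.0877]
ee_rot: [3.142, 0.001, -0.0]
ft_force: [-0.6, 1.2, -0.7]
opening: 0.374
grip_force: 59.5
```

Emit:
carry_out(targets=[[0, 0, 0.05, 0, 0, 0], [0, 0, 0.05, 0, 0, 0], [0, 0, 0.05, 0, 0, 0]])

```text
time_s: 5.85
ee_pos: [0.6679, 0.1174, 0.0874]
ee_rot: [3.142, 0.001, 0.0]
ft_force: [0.3, 0.4, -0.4]
opening: 0.37
grip_force: 59.6
```

Emit:
carry_out(targets=[[0, 0, 0.05, 0, 0, 0], [0, 0, 0.05, 0, 0, 0], [0, 0, 0.05, 0, 0, 0]])

```text
time_s: 6.15
ee_pos: [0.668, 0.1174, 0.0873]
ee_rot: [3.142, 0.001, 0.001]
ft_force: [-0.7, -0.6, 3.6]
opening: 0.372
grip_force: 59.8
```

Emit:
carry_out(targets=[[0, 0, 0, 0, 0, 0], [0, 0, 0, 0, 0, 0], [0, 0, 0, 0, 0, 0], [0, 0, 0, 0, 0, 0], [0, 0, 0, 0, 0, 0]], claw=7)

```text
time_s: 6.65
ee_pos: [0.6678, 0.1174, 0.0867]
ee_rot: [3.141, 0.001, -0.0]
ft_force: [-0.3, -0.1, -0.6]
opening: 0.818
grip_force: 0.0
```

Emit:
carry_out(targets=[[0, 0, -1.5, 0, 0, 0], [0, 0, -4, 0, 0, 0], [0, 0, -6, 0, 0, 0], [0, 0, -7.5, 0, 0, 0], [0, 2, -8, 0, 0, 0]])

```text
time_s: 7.15
ee_pos: [0.6688, 0.0991, 0.1703]
ee_rot: [-3.141, -0.006, -0.008]
ft_force: [0.4, -0.5, 0.3]
opening: 0.817
grip_force: 0.0
```

```bash
python3 go.py 664 -109 100 0
```

```text
t 7.15 pos [668.8  99.1 170.3] yaw 0.2 down [ 5.e-03  9.e-04 -1.e+00] F [ 0.4 -0.5  0.3] open 69.8 grip 0.0 q [0.03 0.68 1.17 0.   1.28 1.6 ]
shift cm [-0.58 20.82  7.01] turn [-0.05 -0.29  0.2 ] dist mm 220.0
```

Emit:
carry_out(targets=[[-0.1, 4, 0, 0, 0, 0], [-0.2, 8.5, 1, 0, 0, 0], [-0.3, 13, 3, 0, 0, 0], [-0.4, 17.5, 5, 0, 0, 0], [-0.4, 20.5, 6.5, 0, 0, 0]])

```text
time_s: 7.65
ee_pos: [0.6627, -0.112, 0.1009]
ee_rot: [3.141, -0.003, -0.002]
ft_force: [-0.2, -0.3, 0.0]
opening: 0.822
grip_force: 0.0
```

Emit:
carry_out(targets=[[0, 0.1, 0.2, 0, 0, 0], [0, 0.1, 0.2, 0, 0, 0], [0, 0.1, 0.2, 0, 0, 0]])

```text
time_s: 7.95
ee_pos: [0.6642, -0.1083, 0.1006]
ee_rot: [3.141, 0.001, 0.001]
ft_force: [-0.1, 0.5, 0.5]
opening: 0.822
grip_force: 0.0
```

```bash
python3 go.py 664 -109 30 0
```

```text
t 7.95 pos [ 664.2 -108.3  100.6] yaw 0.05 down [ 9.e-04 -1.e-04 -1.e+00] F [-0.1  0.5  0.5] open 70.2 grip 0.0 q [-0.28  0.74  1.26  0.    1.14  1.29]
shift cm [-0.02  0.07  7.06] turn [ 0.01 -0.05  0.05] dist mm 71.0
```

Emit:
carry_out(targets=[[0, 0.05, 2, 0, 0, 0], [0, 0.05, 4.2, 0, 0, 0], [0, 0.05, 6.2, 0, 0, 0], [0, 0.05, 7, 0, 0, 0], [0, 0.05, 7, 0, 0, 0]])

```text
time_s: 8.45
ee_pos: [0.6637, -0.1079, 0.0294]
ee_rot: [-3.141, -0.003, 0.002]
ft_force: [-0.3, 0.6, 0.0]
opening: 0.819
grip_force: 0.0
```

Emit:
carry_out(targets=[[0, 0, 0, 0, 0, 0], [0, 0, 0, 0, 0, 0], [0, 0, 0, 0, 0, 0], [0, 0, 0, 0, 0, 0], [0, 0, 0, 0, 0, 0]], claw=0)

```text
time_s: 8.95
ee_pos: [0.6648, -0.1093, 0.0314]
ee_rot: [3.141, 0.001, 0.004]
ft_force: [-0.9, 1.0, 6.7]
opening: 0.33
grip_force: 59.2
```

Emit:
carry_out(targets=[[0, 0, 0, 0, 0, 0], [0, 0, 0, 0, 0, 0]])

```text
time_s: 9.15
ee_pos: [0.6648, -0.1093, 0.0315]
ee_rot: [3.141, 0.001, 0.004]
ft_force: [-0.9, 0.7, 5.9]
opening: 0.332
grip_force: 59.2
```

Emit:
carry_out(targets=[[0, 0, -0.5, 0, 0, 0], [0, 0, -2, 0, 0, 0], [0, 0, -4, 0, 0, 0], [0, 0, -6, 0, 0, 0], [0, 0, -7, 0, 0, 0]])

```text
time_s: 9.65
ee_pos: [0.6649, -0.1094, 0.1028]
ee_rot: [3.141, 0.001, 0.005]
ft_force: [0.7, -0.3, -0.4]
opening: 0.329
grip_force: 59.1
```

```bash
python3 go.py 590 -373.3 100 0
```

```text
t 9.65 pos [ 664.9 -109.4  102.8] yaw 0.02 down [ 0.0034 -0.0011 -1.    ] F [ 0.7 -0.3 -0.4] open 28.1 grip 59.1 q [-0.28  0.74  1.25 -0.    1.14  1.29]
shift cm [-7.5  26.39  0.29] turn [ 0.06 -0.2   0.02] dist mm 274.0
```

Emit:
carry_out(targets=[[-0.8, 3, 0, 0, 0, 0], [-2, 7, 0, 0, 0, 0], [-3.1, 11, 0, 0, 0, 0], [-4.3, 15, 0, 0, 0, 0], [-5.4, 19, 0, 0, 0, 0]])

```text
time_s: 10.15
ee_pos: [0.6092, -0.3005, 0.1002]
ee_rot: [-3.142, -0.001, 0.0]
ft_force: [0.8, -0.1, 0.1]
opening: 0.329
grip_force: 59.2
```

Emit:
carry_out(targets=[[-1, 3.5, 0, 0, 0, 0], [-1.7, 6, 0, 0, 0, 0], [-2, 7.3, 0, 0, 0, 0], [-2, 7.4, 0, 0, 0, 0], [-2, 7.4, 0, 0, 0, 0]])

```text
time_s: 10.65
ee_pos: [0.5904, -0.3722, 0.0998]
ee_rot: [-3.141, -0.001, 0.0]
ft_force: [0.2, 0.8, -0.1]
opening: 0.331
grip_force: 59.2
```

```bash
python3 go.py 590.3 -373.4 45 0
```

```text
t 10.65 pos [ 590.4 -372.2   99.8] yaw 0.04 down [-2.e-04  7.e-04 -1.e+00] F [ 0.2  0.8 -0.1] open 28.3 grip 59.2 q [-0.67  0.79  1.17  0.    1.19  0.9 ]
shift cm [-0.    0.13  5.48] turn [-0.04  0.01  0.04] dist mm 55.0
```

Emit:
carry_out(targets=[[0, 0.1, 1.5, 0, 0, 0], [0, 0.1, 3.5, 0, 0, 0], [0, 0.1, 4.8, 0, 0, 0], [0, 0.1, 5.4, 0, 0, 0], [0, 0.1, 5.4, 0, 0, 0]])

```text
time_s: 11.15
ee_pos: [0.5901, -0.3732, 0.0449]
ee_rot: [-3.141, -0.002, 0.002]
ft_force: [-0.2, 0.0, -0.7]
opening: 0.329
grip_force: 59.2
```

Emit:
carry_out(targets=[[0, 0, 0, 0, 0, 0], [0, 0, 0.05, 0, 0, 0], [0, 0, 0.05, 0, 0, 0]])

```text
time_s: 11.45
ee_pos: [0.5902, -0.3743, 0.0457]
ee_rot: [3.141, 0.001, 0.001]
ft_force: [0.0, 0.6, 0.2]
opening: 0.33
grip_force: 59.2
```

Emit:
carry_out(targets=[[0, 0, 0.05, 0, 0, 0], [0, 0, 0.05, 0, 0, 0], [0, 0, 0.05, 0, 0, 0]])

```text
time_s: 11.75
ee_pos: [0.5901, -0.3742, 0.0449]
ee_rot: [3.141, 0.001, 0.0]
ft_force: [-0.1, -0.8, -0.9]
opening: 0.331
grip_force: 59.2
```

```bash
python3 go.py 590.3 -373.4 43.5 0
```

```text
t 11.75 pos [ 590.1 -374.2   44.9] yaw 0.03 down [ 0.e+00 -1.e-04 -1.e+00] F [-0.1 -0.8 -0.9] open 28.3 grip 59.2 q [-0.67  0.85  1.21 -0.    1.09  0.9 ]
shift cm [ 0.02 -0.08  0.14] turn [ 0.01 -0.    0.03] dist mm 2.0
```

Emit:
carry_out(targets=[[0, -0.05, 0.05, 0, 0, 0], [0, -0.05, 0.1, 0, 0, 0], [0, -0.05, 0.1, 0, 0, 0]])

```text
time_s: 12.05
ee_pos: [0.59, -0.3736, 0.0438]
ee_rot: [-3.141, -0.001, 0.0]
ft_force: [0.2, 0.9, -1.0]
opening: 0.33
grip_force: 59.2
```

Emit:
carry_out(targets=[[0, 0, 0.05, 0, 0, 0], [0, 0, 0.05, 0, 0, 0], [0, 0, 0.05, 0, 0, 0]])

```text
time_s: 12.35
ee_pos: [0.5901, -0.3737, 0.0435]
ee_rot: [3.141, 0.001, 0.0]
ft_force: [-0.7, 0.2, 1.2]
opening: 0.327
grip_force: 59.2
```

Emit:
carry_out(targets=[[0, 0, 0.05, 0, 0, 0], [0, 0, 0.05, 0, 0, 0], [0, 0, 0.05, 0, 0, 0]])

```text
time_s: 12.65
ee_pos: [0.5901, -0.3737, 0.0434]
ee_rot: [3.141, 0.001, 0.0]
ft_force: [-1.5, 1.2, 5.4]
opening: 0.329
grip_force: 59.3
```

Emit:
carry_out(targets=[[0, 0, 0, 0, 0, 0], [0, 0, 0, 0, 0, 0], [0, 0, 0, 0, 0, 0], [0, 0, 0, 0, 0, 0]], claw=6)

```text
time_s: 13.05
ee_pos: [0.59, -0.3736, 0.0426]
ee_rot: [-3.141, -0.001, 0.0]
ft_force: [-0.1, -0.7, -0.5]
opening: 0.699
grip_force: 0.0
```

Emit:
carry_out(targets=[[0, 0, -1.5, 0, 0, 0], [0, 0, -4, 0, 0, 0], [0, 0, -6, 0, 0, 0], [-2, -0.5, -8, 0, 0, -8], [-5, -1.5, -8, 0, 0, -16]])

```text
time_s: 13.55
ee_pos: [0.542, -0.3601, 0.1273]
ee_rot: [3.103, 0.447, 0.009]
ft_force: [-1.1, -1.1, -0.5]
opening: 0.705
grip_force: 0.0
```

```bash
python3 go.py 407 -300.5 120 52
```

```text
t 13.55 pos [ 542.  -360.1  127.3] yaw 16.39 down [ 0.0067 -0.0057 -1.    ] F [-1.1 -1.1 -0.5] open 60.2 grip 0.0 q [-0.7   0.67  1.32  0.    1.14  0.58]
shift cm [-11.27  -9.54   0.61] turn [  0.49  -0.14 -35.61] dist mm 148.0
```

Emit:
carry_out(targets=[[-2.3, -1.9, 0, 0, 0, -8], [-4.6, -3.8, 0, 0, 0, -16], [-7, -5.8, 0, 0, 0, -24], [-9.3, -7.8, 0, 0, 0, -32], [-11, -9.4, 0.2, 0, 0, -36]])

```text
time_s: 14.05
ee_pos: [0.4072, -0.2983, 0.1222]
ee_rot: [2.819, 1.384, 0.001]
ft_force: [-0.7, 0.8, -1.0]
opening: 0.707
grip_force: 0.0
```

Emit:
carry_out(targets=[[0, 0, 0, 0, 0, 0], [0, 0, 0, 0, 0, 0]])

```text
time_s: 14.25
ee_pos: [0.4091, -0.2994, 0.1222]
ee_rot: [2.822, 1.374, 0.001]
ft_force: [0.0, 0.4, 0.1]
opening: 0.702
grip_force: 0.0
```

```bash
python3 go.py 407 -300.5 26 52.5
```

```text
t 14.25 pos [ 409.1 -299.4  122.2] yaw 51.93 down [ 0.002 -0.002 -1.   ] F [0.  0.4 0.1] open 60.0 grip 0.0 q [-0.78  0.45  1.75  0.    0.94 -0.12]
shift cm [-0.21 -0.13  9.62] turn [ 0.16  0.02 -0.57] dist mm 96.0
```

Emit:
carry_out(targets=[[-0.2, -0.1, 2.5, 0, 0, -0.6], [-0.2, -0.1, 5, 0, 0, -0.6], [-0.2, -0.1, 7.8, 0, 0, -0.6], [-0.2, -0.1, 9.3, 0, 0, -0.6], [-0.2, -0.1, 9.6, 0, 0, -0.6]])

```text
time_s: 14.75
ee_pos: [0.4068, -0.2998, 0.0234]
ee_rot: [-2.815, -1.391, 0.001]
ft_force: [0.4, -0.4, -0.1]
opening: 0.703
grip_force: 0.0
```

Emit:
carry_out(targets=[[0, 0, 0, 0, 0, 0], [0, 0, 0, 0, 0, 0], [0, 0, 0, 0, 0, 0], [0, 0, 0, 0, 0, 0], [0, 0, 0, 0, 0, 0]], claw=0)

```text
time_s: 15.25
ee_pos: [0.4072, -0.3004, 0.0262]
ee_rot: [2.813, 1.391, 0.002]
ft_force: [0.6, 0.0, 6.3]
opening: 0.265
grip_force: 59.6
```

Emit:
carry_out(targets=[[0, 0, 0, 0, 0, 0], [0, 0, 0, 0, 0, 0]])

```text
time_s: 15.45
ee_pos: [0.4073, -0.3005, 0.0262]
ee_rot: [2.813, 1.391, 0.002]
ft_force: [1.3, -0.1, 7.8]
opening: 0.265
grip_force: 59.6
```

Emit:
carry_out(targets=[[0, 0, -0.5, 0, 0, 0], [0, 0, -2.5, 0, 0, 0], [0, 0, -5, 0, 0, 0], [0, 0, -8, 0, 0, 0], [0, 0, -10, 0, 0, 0]])

```text
time_s: 15.95
ee_pos: [0.4066, -0.2998, 0.127]
ee_rot: [2.815, 1.392, 0.001]
ft_force: [0.2, 0.4, -0.9]
opening: 0.266
grip_force: 58.9
```

```bash
python3 go.py 490 0 125 86 578.4 367.2 125 119.5
python3 - <<'E'
from meas import *
p,d=ctrl.snapshot('side'); cv2.imwrite('pics/s2.png',cv2.resize(p[60:260,220:480,::-1],(780,600)))
p,d=ctrl.snapshot('top');cv2.imwrite('pics/t2.png',p[:,:,::-1])
E
```

```text
t 15.95 pos [ 406.6 -299.8  127. ] yaw 52.63 down [ 0.0011 -0.0012 -1.    ] F [ 0.2  0.4 -0.9] open 22.7 grip 58.9 q [-0.79  0.44  1.75 -0.    0.95 -0.13]
shift cm [ 28.89 -11.57   0.17] turn [  0.09   0.04 -33.37] dist mm 311.0
shift cm [ 63.44 -26.83   0.14] turn [  0.07   0.07 -66.87] dist mm 689.0
```

View pics/s2.png

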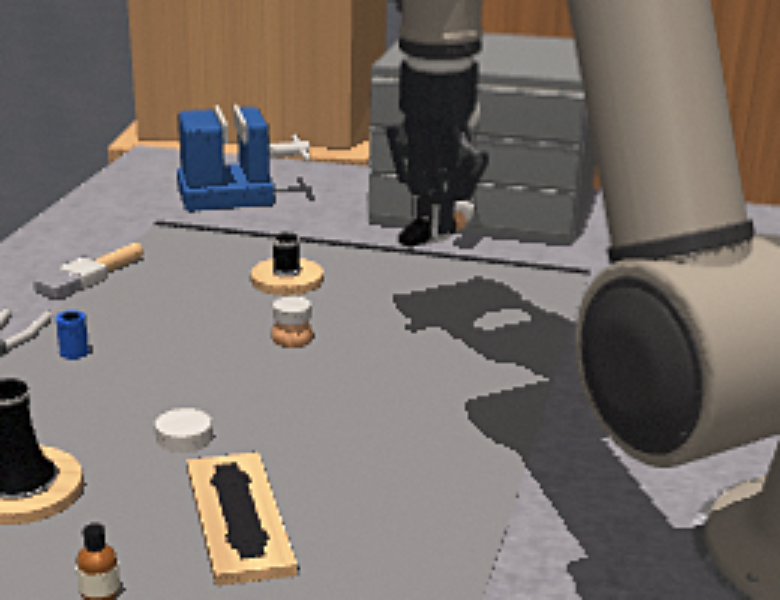

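The mouthpiece is held level at (435,225) in the crop. The bell and barrel stand on their boards.

Emit:
carry_out(targets=[[2.5, -1, 0, 0, 0, -3], [6, -2.4, 0, 0, 0, -7], [9.7, -3.9, 0, 0, 0, -11], [13.5, -5.4, 0, 0, 0, -15], [17.3, -7, 0, 0, 0, -19]])

```text
time_s: 16.55
ee_pos: [0.4553, -0.118, 0.124]
ee_rot: [-2.544, -1.84, 0.001]
ft_force: [-0.1, 0.1, 0.2]
opening: 0.266
grip_force: 58.9
```

```bash
python3 go.py 535 180 125 102
```

```text
t 16.55 pos [ 455.3 -118.   124. ] yaw 71.76 down [-1.5e-03  5.0e-04 -1.0e+00] F [-0.1  0.1  0.2] open 22.8 grip 58.9 q [-0.42  0.4   1.84 -0.    0.91 -0.1 ]
shift cm [30.8  -1.76 -0.1 ] turn [-9.000e-02 -3.000e-02 -3.024e+01] dist mm 309.0
```

Emit:
carry_out(targets=[[3.8, -0.2, 0, 0, 0, -4], [7.6, -0.4, 0, 0, 0, -8], [11.4, -0.6, 0, 0, 0, -12], [15.2, -0.8, 0, 0, 0, -16], [19, -1, 0, 0, 0, -20]])

```text
time_s: 17.05
ee_pos: [0.5056, 0.0654, 0.1239]
ee_rot: [-2.186, -2.255, 0.002]
ft_force: [0.3, 0.4, 0.5]
opening: 0.264
grip_force: 58.9
```

```bash
python3 go.py 578.4 367.2 125 119.5
```

```text
t 17.05 pos [505.6  65.4 123.9] yaw 91.8 down [-1.8e-03 -1.0e-04 -1.0e+00] F [0.3 0.4 0.5] open 22.5 grip 58.9 q [-0.02  0.46  1.74 -0.    0.95 -0.05]
shift cm [29.94  8.22 -0.13] turn [-1.00e-01 -2.00e-02 -2.77e+01] dist mm 310.0
```

Emit:
carry_out(targets=[[3.8, 1, 0, 0, 0, -4], [7.6, 2.1, 0, 0, 0, -8], [11.4, 3.1, 0, 0, 0, -12], [15.2, 4.2, 0, 0, 0, -16], [19, 5.2, 0, 0, 0, -20]])

```text
time_s: 17.55
ee_pos: [0.5522, 0.2566, 0.1235]
ee_rot: [-1.761, -2.6, 0.003]
ft_force: [0.4, -0.4, -0.1]
opening: 0.263
grip_force: 58.9
```

```bash
python3 go.py 578.4 367.2 125 119.5
```

```text
t 17.55 pos [552.2 256.6 123.5] yaw 111.8 down [-1.9e-03 -8.0e-04 -1.0e+00] F [ 0.4 -0.4 -0.1] open 22.5 grip 58.9 q [ 0.31  0.61  1.45 -0.    1.09 -0.07]
shift cm [ 9.3   6.53 -0.16] turn [-0.12 -0.   -7.7 ] dist mm 114.0
```

Emit:
carry_out(targets=[[3, 2.1, 0, 0, 0, -3], [6, 4.2, 0, 0, 0, -6], [8.3, 5.8, 0, 0, 0, -7.7], [9.2, 6.4, 0, 0, 0, -7.7], [9.2, 6.4, 0, 0, 0, -7.7]])

```text
time_s: 18.05
ee_pos: [0.5776, 0.365, 0.1233]
ee_rot: [-1.585, -2.711, 0.003]
ft_force: [-0.6, -0.7, -0.7]
opening: 0.265
grip_force: 58.9
```

Emit:
carry_out(targets=[[0, 0, 0, 0, 0, 0], [0, 0, 0, 0, 0, 0]])

```text
time_s: 18.25
ee_pos: [0.5783, 0.3627, 0.1247]
ee_rot: [-1.589, -2.71, 0.002]
ft_force: [0.2, 0.1, -0.4]
opening: 0.266
grip_force: 58.9
```

```bash
python3 go.py 578.4 367.2 40 119.5
python3 - <<'E'
from meas import *
p,d=ctrl.snapshot('side'); cv2.imwrite('pics/s3.png',cv2.resize(p[140:340,100:360,::-1],(780,600)))
E
```

```text
t 18.25 pos [578.3 362.7 124.7] yaw 119.23 down [-7.e-04 -9.e-04 -1.e+00] F [ 0.2  0.1 -0.4] open 22.7 grip 58.9 q [ 0.45  0.74  1.2  -0.    1.21 -0.06]
shift cm [0.39 0.24 8.47] turn [-0.06  0.02 -0.27] dist mm 85.0
```

View pics/s3.png

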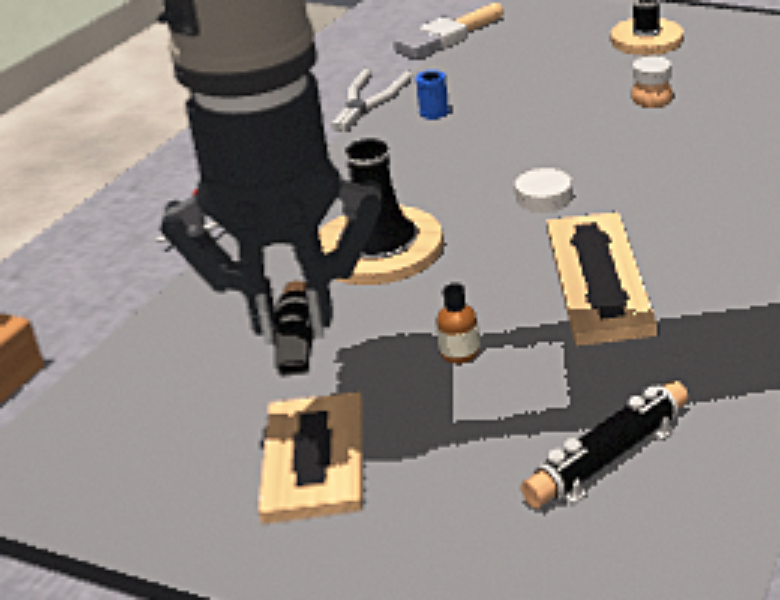

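The mouthpiece is level above its board, around (295,330) in the crop. The bottle is upright.

Emit:
carry_out(targets=[[0.2, 0.1, 2, 0, 0, 0], [0.4, 0.24, 4.5, 0, 0, -0.2], [0.4, 0.24, 7, 0, 0, -0.2], [0.4, 0.24, 8.3, 0, 0, -0.2], [0.4, 0.24, 8.3, 0, 0, -0.2]])

```text
time_s: 18.8
ee_pos: [0.578, 0.3679, 0.0405]
ee_rot: [-1.583, -2.712, 0.004]
ft_force: [0.4, -0.7, -0.5]
opening: 0.267
grip_force: 58.9
```

Emit:
carry_out(targets=[[0, 0, 0, 0, 0, 0], [0, 0, 0.05, 0, 0, 0], [0, 0, 0.05, 0, 0, 0]])

```text
time_s: 19.1
ee_pos: [0.579, 0.3691, 0.0426]
ee_rot: [1.582, 2.713, 0.002]
ft_force: [-0.1, -0.2, -1.1]
opening: 0.262
grip_force: 58.9
```

```bash
python3 go.py 578.4 367.2 38.2 119.5
```

```text
t 19.1 pos [579.  369.1  42.6] yaw 119.52 down [ 1.6e-03  7.0e-04 -1.0e+00] F [-0.1 -0.2 -1.1] open 22.4 grip 58.9 q [ 0.46  0.83  1.25 -0.    1.06 -0.06]
shift cm [-0.14 -0.14  0.44] turn [0.1  0.01 0.02] dist mm 5.0
```

Emit:
carry_out(targets=[[-0.1, -0.1, 0.1, 0, 0, 0], [-0.1, -0.1, 0.2, 0, 0, 0], [-0.1, -0.1, 0.2, 0, 0, 0], [-0.1, -0.1, 0.2, 0, 0, 0]])

```text
time_s: 19.5
ee_pos: [0.578, 0.3676, 0.0393]
ee_rot: [-1.582, -2.714, 0.0]
ft_force: [-0.0, 0.3, -0.1]
opening: 0.262
grip_force: 58.9
```

```bash
python3 go.py 578.4 367.2 38.2 119.5
```

```text
t 19.5 pos [578.  367.6  39.3] yaw 119.53 down [-1.e-04 -1.e-04 -1.e+00] F [-0.   0.3 -0.1] open 22.4 grip 58.9 q [ 0.45  0.83  1.26 -0.    1.05 -0.06]
shift cm [-0.05  0.01  0.11] turn [-0.01  0.    0.03] dist mm 1.0
```

Emit:
carry_out(targets=[[0, 0, 0.03, 0, 0, 0], [0, 0, 0.06, 0, 0, 0], [0, 0, 0.06, 0, 0, 0]])

```text
time_s: 19.8
ee_pos: [0.578, 0.3676, 0.0386]
ee_rot: [-1.582, -2.714, 0.0]
ft_force: [-0.1, 0.7, 0.1]
opening: 0.266
grip_force: 58.9
```

Emit:
carry_out(targets=[[0, 0, 0.05, 0, 0, 0], [0, 0, 0.05, 0, 0, 0], [0, 0, 0.05, 0, 0, 0]])

```text
time_s: 20.1
ee_pos: [0.5781, 0.3676, 0.0383]
ee_rot: [1.582, 2.714, 0.0]
ft_force: [-0.2, 0.7, 0.6]
opening: 0.266
grip_force: 58.9
```

Emit:
carry_out(targets=[[0, 0, 0.05, 0, 0, 0], [0, 0, 0.05, 0, 0, 0], [0, 0, 0.05, 0, 0, 0]])

```text
time_s: 20.4
ee_pos: [0.5781, 0.3676, 0.0382]
ee_rot: [1.582, 2.714, 0.0]
ft_force: [-1.8, -0.5, 4.5]
opening: 0.265
grip_force: 59.5
```

Emit:
carry_out(targets=[[0, 0, 0, 0, 0, 0], [0, 0, 0, 0, 0, 0], [0, 0, 0, 0, 0, 0], [0, 0, 0, 0, 0, 0]], claw=5.5)

```text
time_s: 20.8
ee_pos: [0.578, 0.3675, 0.0374]
ee_rot: [-1.582, -2.714, 0.001]
ft_force: [0.2, -0.2, 1.1]
opening: 0.645
grip_force: 0.0
```

Emit:
carry_out(targets=[[0, 0, -1.5, 0, 0, 0], [0, 0, -4, 0, 0, 0], [0, 0, -7, 0, 0, 4], [0, 0, -9, 0, 0, 10], [0, 0, -9, 0, 0, 18]])

```text
time_s: 21.3
ee_pos: [0.58, 0.3686, 0.1333]
ee_rot: [1.99, 2.426, 0.012]
ft_force: [-0.3, 0.8, 0.9]
opening: 0.642
grip_force: 0.0
```

```bash
python3 go.py 388.5 300.5 120 65
```

```text
t 21.3 pos [580.  368.6 133.3] yaw 101.27 down [ 0.0075  0.0036 -1.    ] F [-0.3  0.8  0.9] open 54.8 grip 0.0 q [ 0.45  0.73  1.18 -0.    1.22  0.26]
shift cm [ -2.94 -20.12   1.16] turn [ 0.41 -0.26 36.27] dist mm 204.0
```

Emit:
carry_out(targets=[[-0.6, -4.1, 0, 0, 0, 7], [-1.2, -8.2, 0, 0, 0, 14], [-1.8, -12.3, 0, 0, 0, 21], [-2.3, -16, 0, 0, 0, 28], [-2.8, -19.3, 0, 0, 0, 35]])

```text
time_s: 21.8
ee_pos: [0.3931, 0.3011, 0.1289]
ee_rot: [2.631, 1.717, 0.002]
ft_force: [0.5, 0.4, 0.4]
opening: 0.644
grip_force: 0.0
```

Emit:
carry_out(targets=[[0, 0, 0, 0, 0, 0], [0, 0, 0, 0, 0, 0], [0, 0, 0, 0, 0, 0]])

```text
time_s: 22.1
ee_pos: [0.3961, 0.3022, 0.1286]
ee_rot: [2.626, 1.724, 0.004]
ft_force: [-0.0, 1.2, -0.3]
opening: 0.647
grip_force: 0.0
```

```bash
python3 go.py 388 300.4 80 64.9
```

```text
t 22.1 pos [396.1 302.2 128.6] yaw 66.58 down [ 0.0025  0.0012 -1.    ] F [-0.   1.2 -0.3] open 55.3 grip 0.0 q [ 0.5   0.43  1.77 -0.    0.94  0.91]
shift cm [-0.5  -0.68  4.86] turn [ 0.1  -0.12  1.68] dist mm 49.0
```

Emit:
carry_out(targets=[[-0.2, -0.3, 1.5, 0, 0, 1], [-0.5, -0.68, 3.5, 0, 0, 1.7], [-0.5, -0.68, 4.8, 0, 0, 1.7], [-0.5, -0.68, 4.8, 0, 0, 1.7], [-0.5, -0.68, 4.8, 0, 0, 1.7]])

```text
time_s: 22.6
ee_pos: [0.3873, 0.3, 0.0799]
ee_rot: [2.652, 1.684, 0.001]
ft_force: [0.2, 0.5, 0.4]
opening: 0.646
grip_force: 0.0
```

```bash
python3 go.py 388 300.4 26 64.9
```

```text
t 22.6 pos [387.3 300.   79.9] yaw 64.84 down [ 4.e-04  1.e-04 -1.e+00] F [0.2 0.5 0.4] open 55.2 grip 0.0 q [ 0.5   0.49  1.83 -0.    0.81  0.94]
shift cm [0.06 0.04 5.39] turn [ 0.02 -0.02 -0.06] dist mm 54.0
```

Emit:
carry_out(targets=[[0.05, 0.05, 1.5, 0, 0, 0], [0.05, 0.05, 3.2, 0, 0, 0], [0.05, 0.05, 4.7, 0, 0, 0], [0.05, 0.05, 5.3, 0, 0, 0], [0.05, 0.05, 5.3, 0, 0, 0]])

```text
time_s: 23.1
ee_pos: [0.3873, 0.3, 0.0267]
ee_rot: [2.652, 1.684, -0.0]
ft_force: [0.2, 0.4, -0.2]
opening: 0.645
grip_force: 0.0
```

Emit:
carry_out(targets=[[0, 0, 0, 0, 0, 0], [0, 0, 0, 0, 0, 0], [0, 0, 0, 0, 0, 0], [0, 0, 0, 0, 0, 0], [0, 0, 0, 0, 0, 0]], claw=0)

```text
time_s: 23.6
ee_pos: [0.3877, 0.3003, 0.0279]
ee_rot: [2.652, 1.684, 0.004]
ft_force: [-0.0, -1.2, 5.8]
opening: 0.27
grip_force: 58.7
```

Emit:
carry_out(targets=[[0, 0, 0, 0, 0, 0], [0, 0, 0, 0, 0, 0], [0, 0, 0, 0, 0, 0]])

```text
time_s: 23.9
ee_pos: [0.3877, 0.3003, 0.0279]
ee_rot: [2.652, 1.684, 0.004]
ft_force: [-0.0, -0.3, 5.0]
opening: 0.268
grip_force: 58.7
```

Emit:
carry_out(targets=[[0, 0, -0.5, 0, 0, 0], [0, 0, -2.5, 0, 0, 0], [0, 0, -5, 0, 0, 0], [0, 0, -7.5, 0, 0, 0], [0, 0, -9, 0, 0, 0]])

```text
time_s: 24.4
ee_pos: [0.3874, 0.3003, 0.1189]
ee_rot: [2.652, 1.684, 0.004]
ft_force: [-0.3, -0.0, -1.6]
opening: 0.267
grip_force: 59.0
```

```bash
python3 go.py 470.4 103.8 115 120
python3 - <<'E'
from meas import *
p,d=ctrl.snapshot('side'); cv2.imwrite('pics/s4.png',cv2.resize(p[140:340,140:400,::-1],(780,600)))
E
```

```text
t 24.4 pos [387.4 300.3 118.9] yaw 64.83 down [ 0.0022  0.0011 -1.    ] F [-0.3 -0.  -1.6] open 22.8 grip 59.0 q [ 0.5   0.43  1.8  -0.    0.91  0.94]
shift cm [-14.25  15.86   0.39] turn [  0.13  -0.06 -55.17] dist mm 213.0
```

View pics/s4.png

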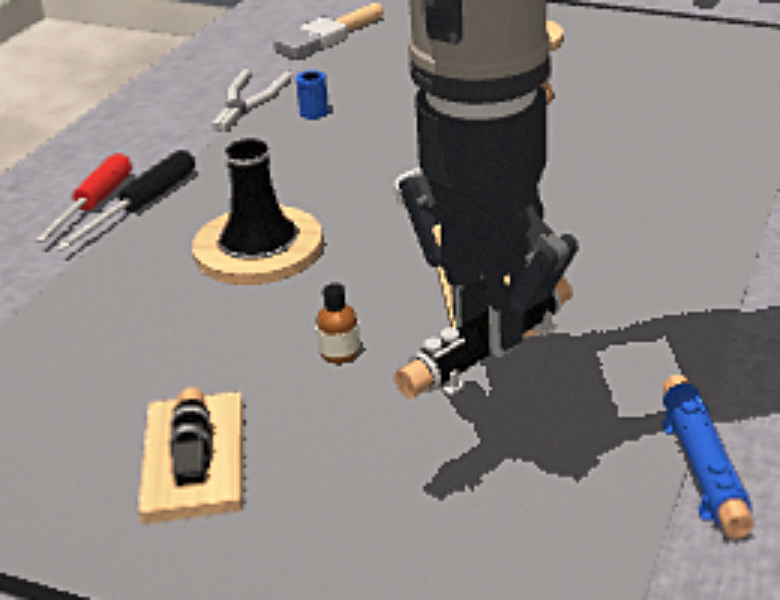

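The joint is held level at (480,340) in the crop, and the mouthpiece covers its felt.

Emit:
carry_out(targets=[[-1.3, 1.5, 0, 0, 0, -5], [-3.5, 3.9, 0, 0, 0, -12.5], [-5.8, 6.4, 0, 0, 0, -20.5], [-8, 8.9, 0, 0, 0, -28.5], [-10.2, 11.3, 0, 0, 0, -36.5]])

```text
time_s: 24.95
ee_pos: [0.446, 0.1583, 0.1166]
ee_rot: [-1.984, -2.436, 0.0]
ft_force: [0.6, 1.0, -1.0]
opening: 0.267
grip_force: 59.0
```

```bash
python3 go.py 470.4 103.8 115 120
```

```text
t 24.95 pos [446.  158.3 116.6] yaw 101.67 down [-3.e-04 -1.e-04 -1.e+00] F [ 0.6  1.  -1. ] open 22.8 grip 59.0 q [ 0.18  0.41  1.84 -0.    0.89 -0.02]
shift cm [-5.83  1.29  0.16] turn [ -0.02   0.   -18.33] dist mm 60.0
```

Emit:
carry_out(targets=[[-2, 0.5, 0, 0, 0, -7], [-4, 0.9, 0, 0, 0, -13.5], [-5.4, 1.2, 0, 0, 0, -18.3], [-5.7, 1.3, 0, 0, 0, -18.3], [-5.7, 1.3, 0, 0, 0, -18.3]])

```text
time_s: 25.45
ee_pos: [0.4697, 0.1061, 0.1165]
ee_rot: [-1.584, -2.713, 0.0]
ft_force: [0.3, -0.5, -1.8]
opening: 0.263
grip_force: 58.9
```

Emit:
carry_out(targets=[[0, 0, 0, 0, 0, 0], [0, 0, 0, 0, 0, 0]])

```text
time_s: 25.65
ee_pos: [0.4694, 0.1069, 0.1167]
ee_rot: [-1.579, -2.715, 0.0]
ft_force: [0.1, -0.3, -1.4]
opening: 0.267
grip_force: 58.9
```

```bash
python3 go.py 470.4 103.8 41.5 120
```

```text
t 25.65 pos [469.4 106.9 116.7] yaw 119.63 down [-4.e-04 -0.e+00 -1.e+00] F [ 0.1 -0.3 -1.4] open 22.8 grip 58.9 q [ 0.06  0.42  1.82  0.    0.9  -0.45]
shift cm [-0.32 -0.07  7.52] turn [-0.02 -0.01 -0.37] dist mm 75.0
```

Emit:
carry_out(targets=[[-0.3, -0.06, 2, 0, 0, -0.3], [-0.3, -0.06, 4.3, 0, 0, -0.3], [-0.3, -0.06, 6.4, 0, 0, -0.3], [-0.3, -0.06, 7.3, 0, 0, -0.3], [-0.3, -0.06, 7.3, 0, 0, -0.3]])

```text
time_s: 26.15
ee_pos: [0.4699, 0.1037, 0.0429]
ee_rot: [-1.571, -2.718, 0.002]
ft_force: [-0.3, 0.6, -0.8]
opening: 0.263
grip_force: 58.9
```

Emit:
carry_out(targets=[[0, 0, 0, 0, 0, 0], [0, 0, 0, 0, 0, 0], [0, 0, 0, 0, 0, 0]])

```text
time_s: 26.45
ee_pos: [0.4713, 0.1034, 0.0446]
ee_rot: [1.572, 2.718, 0.001]
ft_force: [0.2, 0.4, -1.6]
opening: 0.267
grip_force: 58.9
```

```bash
python3 go.py 470.4 103.8 39.9 120
```

```text
t 26.45 pos [471.3 103.4  44.6] yaw 119.93 down [ 0.0017  0.     -1.    ] F [ 0.2  0.4 -1.6] open 22.8 grip 58.9 q [ 0.06  0.54  1.88 -0.    0.71 -0.47]
shift cm [ 0.08 -0.06  0.47] turn [ 0.09  0.05 -0.07] dist mm 5.0
```

Emit:
carry_out(targets=[[0, 0, 0.1, 0, 0, 0], [0, 0, 0.2, 0, 0, 0], [0, 0, 0.25, 0, 0, 0], [0, 0, 0.25, 0, 0, 0], [0, 0, 0.25, 0, 0, 0]])

```text
time_s: 26.95
ee_pos: [0.4708, 0.1033, 0.0412]
ee_rot: [1.572, 2.72, -0.0]
ft_force: [0.5, -0.7, -1.4]
opening: 0.262
grip_force: 58.9
```

```bash
python3 go.py 470.4 103.8 39.9 120
```

```text
t 26.95 pos [470.8 103.3  41.2] yaw 119.93 down [-0.e+00 -1.e-04 -1.e+00] F [ 0.5 -0.7 -1.4] open 22.4 grip 58.9 q [ 0.06  0.55  1.88 -0.    0.71 -0.47]
shift cm [ 0.06 -0.01  0.13] turn [-0.    0.   -0.07] dist mm 1.0
```

Emit:
carry_out(targets=[[0.05, 0, 0.03, 0, 0, 0], [0.05, 0, 0.06, 0, 0, 0], [0.05, 0, 0.08, 0, 0, 0]])

```text
time_s: 27.25
ee_pos: [0.4705, 0.1038, 0.0404]
ee_rot: [1.572, 2.72, -0.0]
ft_force: [0.8, 0.2, -1.2]
opening: 0.266
grip_force: 58.9
```

Emit:
carry_out(targets=[[0, 0, 0.05, 0, 0, 0], [0, 0, 0.05, 0, 0, 0], [0, 0, 0.05, 0, 0, 0]])

```text
time_s: 27.55
ee_pos: [0.4706, 0.1037, 0.04]
ee_rot: [1.572, 2.72, -0.0]
ft_force: [-0.0, 0.1, 0.4]
opening: 0.268
grip_force: 59.2
```

Emit:
carry_out(targets=[[0, 0, 0.05, 0, 0, 0], [0, 0, 0.05, 0, 0, 0], [0, 0, 0.05, 0, 0, 0]])

```text
time_s: 27.85
ee_pos: [0.4706, 0.1038, 0.0399]
ee_rot: [1.572, 2.719, 0.0]
ft_force: [-1.9, 0.6, 5.8]
opening: 0.268
grip_force: 59.7
```

Emit:
carry_out(targets=[[0, 0, 0, 0, 0, 0], [0, 0, 0, 0, 0, 0], [0, 0, 0, 0, 0, 0], [0, 0, 0, 0, 0, 0]], claw=5.5)

```text
time_s: 28.25
ee_pos: [0.4705, 0.1038, 0.0394]
ee_rot: [-1.573, -2.72, 0.0]
ft_force: [-0.3, -0.0, -0.7]
opening: 0.644
grip_force: 0.0
```

Emit:
carry_out(targets=[[0, 0, -1.5, 0, 0, 0], [0, 0, -4, 0, 0, 0], [0, 0, -8, 0, 0, 0], [0, 0, -12, 0, 0, 0], [-1, -1, -16, 0, 0, 0]])

```text
time_s: 28.75
ee_pos: [0.4668, 0.0908, 0.201]
ee_rot: [1.571, 2.721, 0.001]
ft_force: [0.8, 0.4, 0.7]
opening: 0.644
grip_force: 0.0
```

Emit:
carry_out(targets=[[-3, -3, 0, 0, 0, 8], [-6, -6, 0, 0, 0, 16], [-9, -9, 0, 0, 0, 24], [-12, -12, 0, 0, 0, 32], [-15, -15, 0, 0, 0, 40]])

```text
time_s: 29.25
ee_pos: [0.411, -0.1162, 0.1996]
ee_rot: [2.413, 2.011, 0.0]
ft_force: [0.7, -0.4, -0.0]
opening: 0.641
grip_force: 0.0
```

```bash
python3 go.py 250 -400 200 60
```

```text
t 29.25 pos [ 411.  -116.2  199.6] yaw 79.61 down [ 4.e-04 -3.e-04 -1.e+00] F [ 0.7 -0.4 -0. ] open 54.8 grip 0.0 q [-0.46  0.22  1.85 -0.    1.07 -0.27]
shift cm [-30.82 -10.71  -0.04] turn [3.000e-02 1.000e-02 1.961e+01] dist mm 326.0
```

Emit:
carry_out(targets=[[-4, -1.4, 0, 0, 0, 0], [-8, -2.8, 0, 0, 0, 0], [-12, -4.2, 0, 0, 0, 5], [-16, -5.6, 0, 0, 0, 10], [-20, -7, 0, 0, 0, 15]])

```text
time_s: 29.75
ee_pos: [0.3066, -0.3007, 0.1996]
ee_rot: [2.653, 1.681, 0.0]
ft_force: [0.9, 0.6, -0.4]
opening: 0.641
grip_force: 0.0
```

Emit:
carry_out(targets=[[-2, 0, 0, 0, 0, 0], [-4, 0, 0, 0, 0, 0], [-4, 0, 0, 0, 0, 0], [-4, 0, 0, 0, 0, 0]])

```text
time_s: 30.15
ee_pos: [0.2907, -0.3353, 0.1993]
ee_rot: [-2.651, -1.684, -0.0]
ft_force: [0.0, -0.6, 0.1]
opening: 0.642
grip_force: 0.0
```

```bash
python3 - <<'E'
from meas import *
p,d=ctrl.snapshot('top'); np.savez('top9.npz',p=p,d=d); X=cloud('top',d)
b=[cv2.resize(p[y-50:y+50,x-65:x+65,::-1],(390,300),interpolation=2) for x,y in((262,128),(471,158),(152,165),(266,210))]
cv2.imwrite('pics/f.png',np.vstack([np.hstack(b[:2]),np.hstack(b[2:])]))
ok=(d>.3)&(X[...,2]<.12); dark=p.max(2)<75
for n,c,h in (('bell',(667,117.5),.099),('barrel',(590,-373.4),.054),('mouth',(578.4,367.2),.036),('joint',(470.4,103.9),.040),('bottle',(536.5,227),.0595)):
    near=ok&(np.hypot(X[...,0]*1000-c[0],X[...,1]*1000-c[1])<85)
    P=X[near&(X[...,2]>.019)&(X[...,2]<h+.006)] ; T=X[near&(abs(X[...,2]-h)<.004)]
    print(n,'goal',c,'all',rect(P),'top',rect(T),T.mean(0).round(4))
E
```

```text
bell goal (667, 117.5) all (array([661.1, 114.8]), array([60.9, 54.9]), -69.6) top (array([665.9, 116.5]), array([34.1, 33.4]), 87.0) [0.6659 0.1164 0.0993]
barrel goal (590, -373.4) all (array([ 589.1, -371.6]), array([30.1, 29.3]), -40.9) top (array([ 589.6, -372.4]), array([28.7, 28.2]), 49.1) [ 0.5897 -0.3721  0.0542]
mouth goal (578.4, 367.2) all (array([577.1, 367.7]), array([76.2, 24.9]), -60.1) top (array([580.8, 361.3]), array([60.5, 22. ]), -58.4) [0.5804 0.361  0.0355]
joint goal (470.4, 103.9) all (array([470.6, 105.1]), array([139.3,  29.4]), -60.0) top (array([469.7, 104.8]), array([137.3,  19.7]), -60.1) [0.4697 0.1058 0.0391]
bottle goal (536.5, 227) all (array([533.9, 225.1]), array([30. , 23.2]), -52.0) top (array([536.4, 226.9]), array([13.6, 13.5]), -45.5) [0.5363 0.2268 0.0598]
```

View pics/f.png

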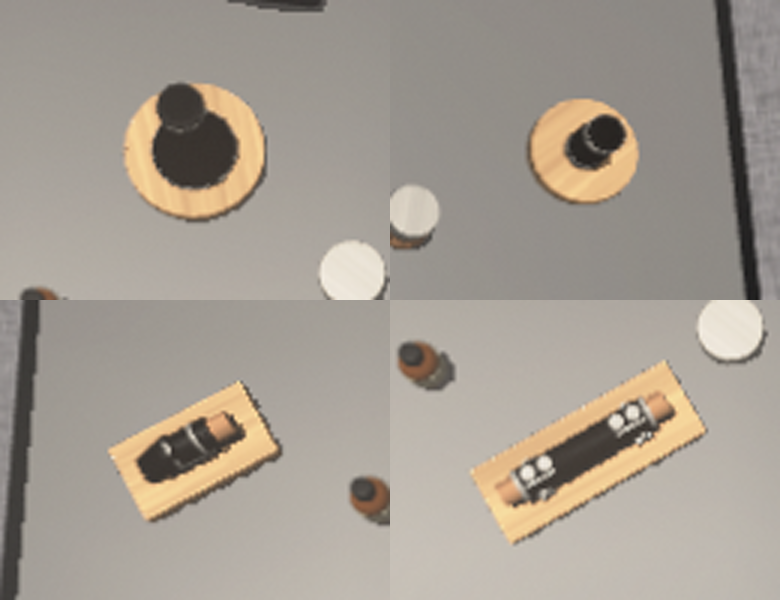

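All four parts sit on their felts within about 1.5 mm. The bell is at (195,150), the barrel at (590,150), the mouthpiece at (190,450) and the joint at (588,445) in the crops. The bottle is upright and hasn't moved.

```bash
python3 -c "
from station import ctrl
print(ctrl.finish_job())"
```

```text
the job is handed in; nothing more can be done
None
```

I set the bell, barrel, mouthpiece and upper joint down softly on their silhouettes, each within about 1.5 mm of centre by the last top picture, left the oil bottle standing where it was, and handed the job in at about 30 s.

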